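# Lay out excavated finds for their photograph

### The arm

A 6-joint arm with a two-finger parallel gripper is mounted at the origin on the work surface. World frame = base frame: x ahead of the robot, y to its left, z up, the work surface at z = 0. Lengths are in m, angles in rad, forces in N, time in s.
With the tool pointing down it reaches from about 0.275 to 1 m from the base axis. Payload 8.4 kg.
Tool frame: the origin (TCP) lies at the very end of the fingers, on their centre line; the grasp point (between the pads) lies 19 mm behind it (env.hold_point_z is the z of the grasp point in the tool frame, in m); z points along the fingers, y is the line along which they close (so a half turn about z gives the same grasp; the last joint's range is limited). The gripper opens to 85 mm and grips with 20 to 120 N. Pads are 22 mm wide; open, the fingers measure 114 mm over their backs; the gripper's body (76 mm by 85 mm) begins 54 mm behind the grasp point. The pads swing forward as they close: fully open they stand 13 mm farther back than shut.
Start: joints at [1.166, 0.353, 1.633, -0, 1.155, -0.002], TCP at [0.245, 0.575, 0.231] pointing down, gripper open.
Joint ranges: [-2.63, 2.63], [-0.92, 2.1], [0.06, 2.66], [-1.3, 4.44], [0, 2.69], [-3.02, 3.02]. Speed limits (rad/s): [2.22, 2.22, 2.79, 3.14, 3.14, 3.14].

### API

Orientations are given as a unit quaternion [w, x, y, z].
In Python, from rig import env gives the robot as it stands. The module is installed in compiled form; this text tells all that it offers.
- The arm moves only by the tool send_rows, never from a script. Its argument "targets" is a list of rows, each an object with "linear": the shift along the tool's x, y, z in mm, a list of three; "angular": the turn, a rotation vector about the tool's x, y, z in degrees, a list of three. A call has 1 to 12 rows; each row is the pose to reach, as a shift and turn from the pose commanded when the call began, along the tool's axes at that moment; what a row does not reach only later rows make up. A row lasts 1/8 s, in which the tool goes at most 62.5 mm and 10.7 degrees, less where a joint would pass 70% of its speed; a pose out of reach is approached as far as the arm can. A call with a gripper value outside its range is refused whole. "fingers" is the closure, from 0 (fully open) to 1 (shut), set as the call begins (left out, the last holds). The fingers move at their own pace and stop on an object; "grip_force" is the grip in N (left out, the last holds). Time passes only in rows, so rows that repeat a pose let the fingers close. It gives the time, the measured TCP pose, the force, the opening and the grip force at its end, in the units of the state.
- env.get_state(): the state, without advancing time (a new reading comes with each control period).
- env.get_image(name): name is "side" or "top" or "wrist"; returns a dict with "img" (420x560x3 uint8, red, green, blue), "fx", "fy", "cx", "cy" (pixels), "rvec" (rotation vector, rad) and "tvec" (3), from world to camera coordinates, as OpenCV has them. Camera axes: x right, y down, z forward; pixel columns grow to the right and rows downward; lengths in m; the calibration is good to about 2 mm. A picture is of the moment at which its call begins. There is no depth.
- env.job_done(): hands the job in; it is judged then, once.
Trained networks look in a picture, given as the dict that the camera call returned (one of the last four; its "shot" number tells which), for a name from the list of things; names that differ only in an ending like _2 or _b are one class to them, and where a whole thing is asked for, a point or a joint stands for the part that bears it (a point fixed in the world has none). Each returns a list of dicts, best first, with "confidence" (0 to 1); they miss things now and then, are a little off and sometimes report something else, mostly with a low value. They report only what shows in the picture. A call takes as long as a camera call. They do not tell look-alikes from the thing itself.
- env.cut_out(query, picture): "mask" (420x560 bool, what is visible of it) and "pixel" ([column, row] in pixels, amid what is visible of it).
The state is a dict: "time_s": time; "joints": joint angles; "joint_velocities": joint speeds; "joint_torque": joint torques, N m; "tool_pos": TCP position; "eef_rot": TCP orientation; "wrist_force": force on the tool from outside, world axes, zero at the start; "ft_torque": the same for the moment, N m; "finger_gap": finger opening in m; "grip_force": force on a finger pad.
Only numpy, scipy, OpenCV 4.12 (cv2) and the standard library are available. Lean on these libraries where they do the work, as an engineer would, in place of code of your own. Each camera call takes 0.05 s, during which the arm holds its last target. There are 200 camera calls.

### The job

Set up the finds for their photograph: stand the black riser block in the middle of the square card, square to it, put the spindle whorl flat and centred on top of it, and lay the whetstone lengthwise in the middle of the oblong card. Stand the clay loom weight upright on the desk midway between the two cards, and lay the scale bar, checked face up, centred in front of it (robot's side), parallel to the line of the cards, 7 cm from centre to centre. Do not tip the loom weight over, and leave the little pot and the amber jar where they are.

Things in the scene. Friction and masses are not known exactly. Their poses are not given: they have to be found in the camera images.
- square_card: Fixed square white card on the desk, 80 x 80 mm, 3 mm thick. Origin: centre of its underside, on the desk (z = 0). The line between the two cards' centres is always its own y axis (either card may be the left one); its x axis lies across that line, pointing away from the robot, so 'in front' is its -x side. The card centres are 220 mm apart.
- oblong_card: Fixed oblong white card on the desk, 130 mm along its x, 70 mm along its y, 3 mm thick, turned the same way as the square card (its long side runs away from the robot, across the line between the cards). Origin: centre of its underside, on the desk.
- riser: Loose black plastic display block, 50 x 50 mm and 30 mm high. Origin: centre of its underside, z up.
- whorl: Loose terracotta spindle whorl: a squat disc, 38 mm in diameter, 19 mm high, with straight sides from 4 to 13 mm up, a chamfered upper edge and a small dark hole in its top face. It lies flat. Origin: centre of its underside, z up.
- whetstone: Loose grey stone bar with rounded edges, 90 mm along its x, 28 mm along its y, 22 mm high. Origin: centre of its underside, z up.
- loom_weight: Loose terracotta weight, an upright blunt four-sided pyramid 70 mm high, 48 x 48 mm at the foot and 34 x 34 mm at the top, sides along its x and y, with a small dark hole near the top on its two x faces (no real recess). Origin: centre of its underside, z up.
- scale_bar: Loose photo scale bar, 100 mm along its x, 24 mm along its y, 8 mm high, white with a black checker pattern on its upper face. Origin: centre of its underside, z up.
- pot: Loose small dark brown open pot, 60 mm in greatest diameter, 54 mm high, to be left alone. Origin: centre of its underside.
- jar: Loose amber glass jar with a white cap, 44 mm in diameter, 60 mm high, to be left alone. Origin: centre of its underside.
Not all that is in view belongs to the job. Of the things that look like the loom_weight, the largest one is meant.

How it is judged:
At the end, for the whole second after the job is handed in: Riser flat on square card (12 mm, 15 deg); whorl flat on riser (12 mm); whetstone flat, lengthwise on oblong card (13 mm, 11 deg); loom weight upright, 15 mm of line, max 125 from both cards; scale bar flat, face up, 55-85 mm from it, 50-92 in front of line, max 147 from both cards, 11 deg; at rest (horizontal distance between riser and square_card below 0.012 m and height (world z) of riser between -0.001 and 0.007 m and angle between each of riser, whorl, whetstone, loom_weight, scale_bar's own z axis and vertical below 0.1 rad and (angle between the x axis of riser and the x axis of square_card, either way round below 0.26 rad or angle between the x axis of riser and the y axis of square_card, either way round below 0.26 rad) and horizontal distance between whorl and riser below 0.012 m and z of whorl in the frame of riser between 0.026 and 0.034 m and horizontal distance between whetstone and oblong_card below 0.013 m and height (world z) of whetstone between -0.001 and 0.007 m and angle between the x axis of whetstone and the x axis of oblong_card, either way round below 0.2 rad and horizontal distance between loom_weight and square_card below 0.125 m and horizontal distance between loom_weight and oblong_card below 0.125 m and x of loom_weight in the frame of square_card between -0.015 and 0.015 m and height (world z) of loom_weight between -0.003 and 0.004 m and horizontal distance between scale_bar and loom_weight between 0.055 and 0.085 m and x of scale_bar in the frame of square_card between -0.092 and -0.05 m and horizontal distance between scale_bar and square_card below 0.147 m and horizontal distance between scale_bar and oblong_card below 0.147 m and z of scale_bar in the frame of loom_weight between -0.004 and 0.004 m and angle between the x axis of scale_bar and the y axis of square_card, either way round below 0.2 rad and linear speed of each of riser, whorl, whetstone, loom_weight, scale_bar below 0.02 m/s and angular speed of each of riser, whorl, whetstone, loom_weight, scale_bar below 0.2 rad/s); the robot touches nothing.
It fails at once if the loom weight is tipped over (more than 45 degrees) (angle between loom_weight's own z axis and vertical above 0.8 rad).
It fails at once if the pot is moved more than 25 mm (distance of pot from where it was at the start of the episode above 0.025 m).
It fails at once if the jar is moved more than 25 mm (distance of jar from where it was at the start of the episode above 0.025 m).
It also fails if it takes over 122 s, if anything falls off the work surface, if the arm or the gripper's body presses on something with over 40 N, if the wrist force passes 120 N, or if a joint passes its speed limit or range.

## Working session

There is one attempt and no reset: what is moved stays moved. The work goes in short steps, Python scripts to look and compute and a tool call to move; the robot and the scene stay as the last step left them, time stands still between calls to the robot, and variables do not carry over. Pictures are saved under pics/ and viewed, at most 14 in all, crops included, and the job is handed in when it is done.

Besides the shell and the picture viewer there is one more tool, called after "Request:" by a JSON object that holds its "op" and its "data". send_rows: Moves the arm, as the interface text tells. Its arguments: {"type":"object","properties":{"targets":{"type":"array"},"fingers":{"type":"number"},"grip_force":{"type":"number"}},"required":["targets"]}

```bash
mkdir -p pics
cat > h.py <<'E'
import numpy as np, cv2
from rig import env
from scipy.spatial.transform import Rotation as R
def cam(p):
    Rm=cv2.Rodrigues(np.array(p["rvec"],float))[0]; t=np.array(p["tvec"],float).ravel()
    return Rm,t,np.array([[p["fx"],0,p["cx"]],[0,p["fy"],p["cy"]],[0,0,1.]])
def ray(p,uv):
    Rm,t,K=cam(p); d=Rm.T@np.linalg.inv(K)@np.array([uv[0],uv[1],1.]); return -Rm.T@t,d
def onz(p,uv,z):
    o,d=ray(p,uv); return o+d*(z-o[2])/d[2]
def tri(pu):
    A=0;b=0
    for p,uv in pu:
        o,d=ray(p,uv); d=d/np.linalg.norm(d); M=np.eye(3)-np.outer(d,d); A=A+M; b=b+M@o
    return np.linalg.solve(A,b)
def save(p,n): cv2.imwrite('pics/'+n,p["img"][:,:,::-1])
NAMES=["square_card","oblong_card","riser","whorl","whetstone","loom_weight","scale_bar","pot","jar"]
E
python3 - <<'E'
from h import *
for c in("top","side"):
    p=env.get_image(c); im=p["img"].copy()
    Rm,t,K=cam(p); print(c,-Rm.T@t,K[0,0])
    for n in NAMES:
        for r in env.cut_out(n,p)[:4]:
            print(n,round(r["confidence"],2),np.round(r["pixel"]),r["mask"].sum(),np.round(onz(p,r["pixel"],0.01),3))
    save(p,c+"0.png")
p=env.get_image("wrist");save(p,"w0.png")
E
```

```text
top [0.35709055 0.02905968 1.1460723 ] 386.26279262642316
square_card 0.59 [207. 226.] 706 [0.51  0.218 0.01 ]
oblong_card 0.84 [278. 211.] 1039 [0.55  0.007 0.01 ]
riser 0.69 [314. 240.] 322 [ 0.461 -0.096  0.01 ]
whorl 0.24 [207. 226.] 732 [0.508 0.217 0.01 ]
whetstone 0.66 [134. 223.] 373 [0.524 0.432 0.01 ]
loom_weight 0.71 [242. 181.] 134 [0.646 0.112 0.01 ]
loom_weight 0.69 [273. 172.] 176 [0.669 0.018 0.01 ]
scale_bar 0.7 [340. 190.] 259 [ 0.612 -0.184  0.01 ]
pot 0.74 [361. 233.] 326 [ 0.48  -0.238  0.01 ]
jar 0.72 [386. 198.] 229 [ 0.584 -0.321  0.01 ]
side [ 0.10194508 -0.93690626  0.89295335] 541.0648046249639
square_card 0.95 [228. 177.] 478 [0.511 0.215 0.01 ]
oblong_card 0.77 [268. 221.] 950 [ 0.535 -0.001  0.01 ]
riser 0.94 [258. 254.] 564 [ 0.466 -0.097  0.01 ]
whorl 0.52 [309. 344.] 258 [ 0.455 -0.374  0.01 ]
whetstone 0.83 [200. 141.] 312 [0.499 0.426 0.01 ]
loom_weight 0.92 [341. 215.] 544 [ 0.716 -0.052  0.01 ]
loom_weight 0.72 [290. 185.] 306 [0.654 0.116 0.01 ]
loom_weight 0.55 [314. 198.] 301 [0.688 0.038 0.01 ]
scale_bar 0.77 [328. 259.] 441 [ 0.608 -0.179  0.01 ]
pot 0.86 [290. 284.] 635 [ 0.491 -0.214  0.01 ]
jar 0.69 [349. 298.] 623 [ 0.59  -0.302  0.01 ]
jar 0.68 [201. 141.] 289 [0.502 0.421 0.01 ]
```

Run:
```python
import cv2,numpy as np
a=cv2.imread('pics/top0.png')[130:300,100:430];b=cv2.imread('pics/side0.png')[110:380,160:400]
cv2.imwrite('pics/t1.png',cv2.resize(a,None,fx=2.4,fy=2.4,interpolation=3));cv2.imwrite('pics/s1.png',cv2.resize(b,None,fx=2.2,fy=2.2,interpolation=3))
```

```text
(no output)
```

View pics/t1.png

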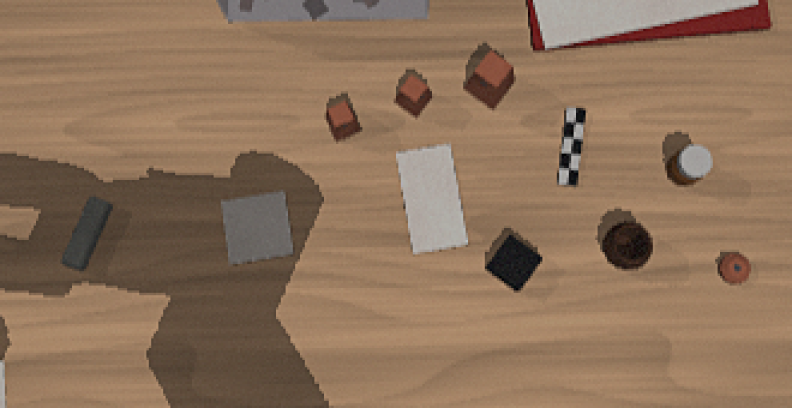

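View pics/s1.png

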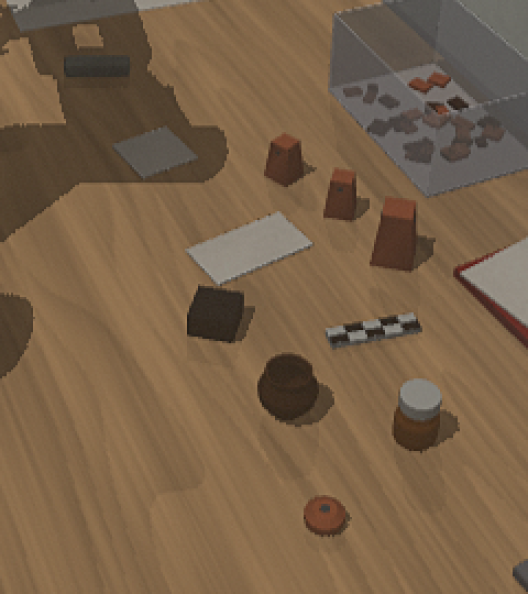

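View pics/w0.png

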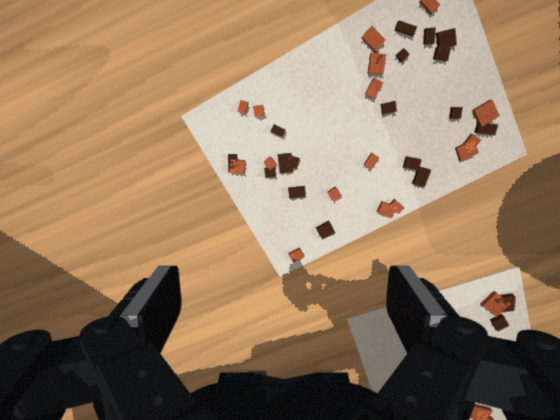

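The loom weight candidates in the top view are at pixels (242,181), (273,172) and (304,162). In the side view they are at (290,185), (314,198) and (341,215). The last one in each is the largest, so I choose it and will check it close up from the wrist.

Run:
```python
from h import *
s=env.get_state(); print(s, env.hold_point_z)
T=R.from_quat(np.roll(s["eef_rot"],-1)); print(T.as_matrix().round(3))
p=env.get_image("wrist"); Rm,t,K=cam(p); c=-Rm.T@t
print("cam in tool",T.inv().apply(c-s["tool_pos"]), (T.as_matrix().T@Rm.T).round(3), K)
im=cv2.imread('pics/top0.png')
```

```text
{'time_s': 1.05, 'joints': array([ 1.16559920e+00,  3.53016535e-01,  1.63339509e+00, -2.51462711e-07,
        1.15517382e+00, -2.36857741e-03]), 'joint_velocities': array([-2.21926286e-04, -1.12322668e-03,  2.42000138e-05, -6.66848792e-05,
        6.69471011e-04, -2.62461999e-05]), 'joint_torque': array([ 1.84121534e-03, -6.05176449e+01, -3.42455935e+01,  1.67442759e-04,
        9.70826732e-04, -4.37282688e-05]), 'tool_pos': array([0.24500098, 0.57499215, 0.23127274]), 'eef_rot': array([8.42331996e-07, 2.00055168e-01, 9.79784634e-01, 3.50771509e-06]), 'wrist_force': array([ 0.35696156, -0.17794603, -0.52777779]), 'ft_torque': array([ 0.03668138, -0.06611952, -0.0540839 ]), 'grip_force': 0.0, 'finger_gap': 0.08529408064513265} -0.0187
[[-0.92   0.392  0.   ]
 [ 0.392  0.92   0.   ]
 [-0.     0.    -1.   ]]
cam in tool [ 0.07356503  0.00022371 -0.1432247 ] [[-0.001 -0.958 -0.286]
 [ 1.    -0.001  0.   ]
 [-0.001 -0.286  0.958]] [[351.53901166   0.         283.36068552]
 [  0.         351.53901166 205.26806864]
 [  0.           0.           1.        ]]
```

```bash
cat >> h.py <<'E'
def go(x,y,z,yaw):
    """tool-frame shift mm and turn deg to get TCP to x,y,z pointing down with tool x at yaw(deg)"""
    s=env.get_state(); T=R.from_quat(np.roll(s["eef_rot"],-1))
    c=np.cos(np.radians(yaw)); q=np.sin(np.radians(yaw))
    G=R.from_matrix(np.array([[c,q,0],[q,-c,0],[0,0,-1.]]))
    print("lin",T.inv().apply(np.array([x,y,z])-s["tool_pos"]).round(4)*1000,"ang",(T.inv()*G).as_rotvec(degrees=True).round(1),"t",s["time_s"])
E
python3 -c "
from h import *
go(.5,.2,.36,90)"
```

```text
lin [-381.6 -245.  -128.7] ang [ 0.  -0.  66.9] t 1.1
```

Request:
{"op": "send_rows", "data": {"targets": [{"linear": [-42, -27, -14], "angular": [0, 0, 7]}, {"linear": [-95, -61, -32], "angular": [0, 0, 17]}, {"linear": [-150, -96, -50], "angular": [0, 0, 27]}, {"linear": [-205, -132, -69], "angular": [0, 0, 36]}, {"linear": [-260, -167, -88], "angular": [0, 0, 46]}, {"linear": [-310, -199, -105], "angular": [0, 0, 55]}, {"linear": [-355, -228, -120], "angular": [0, 0, 63]}, {"linear": [-382, -245, -129], "angular": [0, 0, 67]}, {"linear": [-382, -245, -129], "angular": [0, 0, 67]}, {"linear": [-382, -245, -129], "angular": [0, 0, 67]}], "fingers": 0, "grip_force": 40}}

```text
time_s: 2.35
tool_pos: [0.5, 0.2, 0.36]
eef_rot: [-0.0, 0.708, 0.707, -0.0]
wrist_force: [0.3, 0.1, 0.1]
finger_gap: 0.0856
grip_force: 0.0
```

Run:
```python
from h import *
print(env.get_state()["tool_pos"])
p=env.get_image("wrist"); save(p,"w1.png")
for n in NAMES:
    for r in env.cut_out(n,p)[:4]: print(n,round(r["confidence"],2),np.round(r["pixel"]),r["mask"].sum(),np.round(onz(p,r["pixel"],0.01),3))
go(.5,-.12,.36,90)
```

```text
[0.50001889 0.20001427 0.35997842]
square_card 0.81 [293. 142.] 3215 [0.513 0.218 0.01 ]
oblong_card 0.7 [314. 276.] 3405 [0.547 0.01  0.01 ]
riser 0.61 [261. 338.] 1244 [ 0.462 -0.102  0.01 ]
whorl 0.32 [355. 372.] 652 [ 0.621 -0.171  0.01 ]
whetstone 0.38 [316. 278.] 3333 [0.549 0.007 0.01 ]
loom_weight 0.85 [387. 216.] 855 [0.652 0.109 0.01 ]
loom_weight 0.71 [398. 262.] 283 [0.675 0.035 0.01 ]
loom_weight 0.61 [395. 332.] 271 [ 0.681 -0.091  0.01 ]
scale_bar 0.87 [355. 372.] 644 [ 0.621 -0.171  0.01 ]
scale_bar 0.6 [263. 337.] 1203 [ 0.465 -0.1    0.01 ]
pot 0.51 [295. 142.] 3246 [0.516 0.218 0.01 ]
lin [-3.201e+02  0.000e+00  3.000e-01] ang [-0.  0. -0.] t 2.85
```

View pics/w1.png

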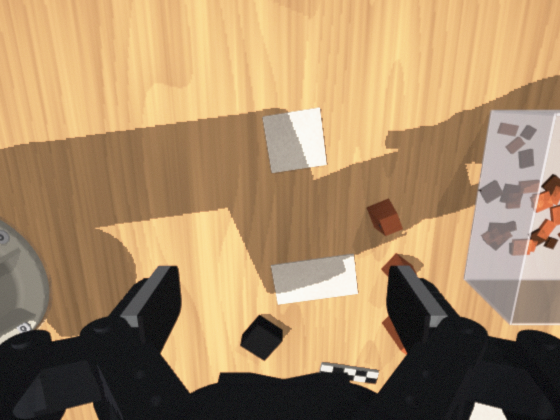

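Request:
{"op": "send_rows", "data": {"targets": [{"linear": [-35, 0, 0], "angular": [0, 0, 0]}, {"linear": [-85, 0, 0], "angular": [0, 0, 0]}, {"linear": [-140, 0, 0], "angular": [0, 0, 0]}, {"linear": [-195, 0, 0], "angular": [0, 0, 0]}, {"linear": [-250, 0, 0], "angular": [0, 0, 0]}, {"linear": [-295, 0, 0], "angular": [0, 0, 0]}, {"linear": [-320, 0, 0], "angular": [0, 0, 0]}, {"linear": [-320, 0, 0], "angular": [0, 0, 0]}, {"linear": [-320, 0, 0], "angular": [0, 0, 0]}]}}

```text
time_s: 3.98
tool_pos: [0.4999, -0.1195, 0.3602]
eef_rot: [-0.0, 0.708, 0.707, 0.0]
wrist_force: [-1.0, -0.4, 0.4]
finger_gap: 0.0851
grip_force: 0.0
```

```bash
cat >> h.py <<'E'
from scipy.optimize import minimize
def box(lx,ly,h,tx=None,ty=None):
    tx=tx or lx; ty=ty or ly
    return np.array([[a*lx/2,b*ly/2,0] for a in(-1,1) for b in(-1,1)]+[[a*tx/2,b*ty/2,h] for a in(-1,1) for b in(-1,1)])
a=np.linspace(0,2*np.pi,40)
MOD={"square_card":box(.08,.08,.003),"oblong_card":box(.13,.07,.003),"riser":box(.05,.05,.03),"whetstone":box(.09,.028,.022),
"loom_weight":box(.048,.048,.07,.034,.034),"scale_bar":box(.1,.024,.008),
"whorl":np.vstack([np.c_[.019*np.cos(a),.019*np.sin(a),0*a+z] for z in(.004,.013)]+[np.c_[.013*np.cos(a),.013*np.sin(a),0*a+z] for z in(0,.019)])}
def proj(p,X):
    Rm,t,K=cam(p); q=(X@Rm.T+t)@K.T; return q[:,:2]/q[:,2:]
def sil(p,name,v):
    c,s=np.cos(v[2]),np.sin(v[2]); M=MOD[name]
    X=np.c_[c*M[:,0]-s*M[:,1]+v[0],s*M[:,0]+c*M[:,1]+v[1],M[:,2]+v[3]]
    m=np.zeros((1680,2240),np.uint8)
    h=cv2.convexHull(np.float32(proj(p,X)*4+1.5)); cv2.fillConvexPoly(m,np.int32(np.round(h*16)),1,shift=4); return m
def fit(name,views,xy,z0=0,freez=False):
    """views: [(picture,mask)] -> best (x,y,yaw,z), mean IoU"""
    V=[]
    for p,m in views: V.append((p,cv2.resize(m.astype(np.uint8),(2240,1680),interpolation=cv2.INTER_LINEAR)))
    def cost(w):
        v=[w[0],w[1],w[2],w[3] if freez else z0]; e=0
        for p,m in V:
            q=sil(p,name,v); e+=1-(q&m).sum()/max(1,(q|m).sum())
        return e/len(V)
    best=None
    for y0 in np.radians([0,30,60,90,120,150] if name!="whorl" else [0]):
        w0=np.array([*xy,y0]+([z0] if freez else []))
        S=np.vstack([w0]+[w0+d for d in np.diag([.012,.012,.25]+([.012] if freez else []))])
        r=minimize(cost,w0,method="Nelder-Mead",options=dict(initial_simplex=S,xatol=2e-4,fatol=5e-4,maxfev=150))
        if best is None or r.fun<best.fun: best=r
    return best.x[:2].round(4),np.degrees(best.x[2]).round(1),(best.x[3].round(4) if freez else z0),"IoU",round(1-best.fun,3)
def pick(name,p,xy,rad=.06,z=.015):
    """the cut-out of name that lies nearest xy"""
    c=[(np.linalg.norm(onz(p,r["pixel"],z)[:2]-xy),i,r) for i,r in enumerate(env.cut_out(name,p))]
    c=[k for k in c if k[0]<rad]; return min(c)[2]["mask"] if c else None
E
python3 - <<'E'
from h import *
import pickle
print(env.get_state()["tool_pos"])
W=env.get_image("wrist"); save(W,"w2.png")
pool={n:[] for n in MOD}
XY=dict(square_card=(.512,.217),oblong_card=(.545,.005),riser=(.462,-.098),whetstone=(.512,.43),loom_weight=(.70,-.06),scale_bar=(.61,-.18),whorl=(.455,-.38))
for c,p in (("w",W),("top",env.get_image("top")),("side",env.get_image("side"))):
    for n in MOD:
        m=pick(n,p,XY[n],.07)
        if m is None: print(c,n,"none"); continue
        pool[n].append((p,m)); print(c,n,m.sum(),fit(n,[(p,m)],XY[n]))
pickle.dump(pool,open("pool.pkl","wb"))
E
```

```text
[ 0.49991041 -0.11952628  0.36022489]
w square_card none
w oblong_card 5683 (array([0.5477, 0.0013]), np.float64(188.7), 0, 'IoU', np.float64(0.981))
w riser 1461 (array([ 0.4628, -0.097 ]), np.float64(52.3), 0, 'IoU', np.float64(0.963))
w whetstone none
w loom_weight 1968 (array([ 0.6945, -0.0755]), np.float64(53.3), 0, 'IoU', np.float64(0.961))
w scale_bar 1129 (array([ 0.6106, -0.1774]), np.float64(-9.7), 0, 'IoU', np.float64(0.931))
w whorl 436 (array([ 0.4519, -0.371 ]), np.float64(-5.9), 0, 'IoU', np.float64(0.929))
top square_card 723 (array([0.5146, 0.219 ]), np.float64(97.8), 0, 'IoU', np.float64(0.951))
top oblong_card 985 (array([0.5474, 0.0021]), np.float64(188.7), 0, 'IoU', np.float64(0.953))
top riser none
top whetstone 325 (array([0.5095, 0.4265]), np.float64(-24.8), 0, 'IoU', np.float64(0.826))
top loom_weight 294 (array([ 0.6928, -0.0751]), np.float64(53.4), 0, 'IoU', np.float64(0.917))
top scale_bar none
top whorl none
side square_card 515 (array([0.5174, 0.2176]), np.float64(97.4), 0, 'IoU', np.float64(0.937))
side oblong_card 960 (array([0.5514, 0.0021]), np.float64(189.0), 0, 'IoU', np.float64(0.943))
side riser 537 (array([ 0.465 , -0.0969]), np.float64(53.6), 0, 'IoU', np.float64(0.932))
side whetstone 293 (array([0.5127, 0.4267]), np.float64(-18.8), 0, 'IoU', np.float64(0.849))
side loom_weight 527 (array([ 0.6965, -0.0753]), np.float64(-34.3), 0, 'IoU', np.float64(0.901))
side scale_bar 316 (array([ 0.614 , -0.1767]), np.float64(-6.9), 0, 'IoU', np.float64(0.738))
side whorl 282 (array([ 0.4529, -0.3698]), np.float64(-0.9), 0, 'IoU', np.float64(0.935))
```

View pics/w2.png

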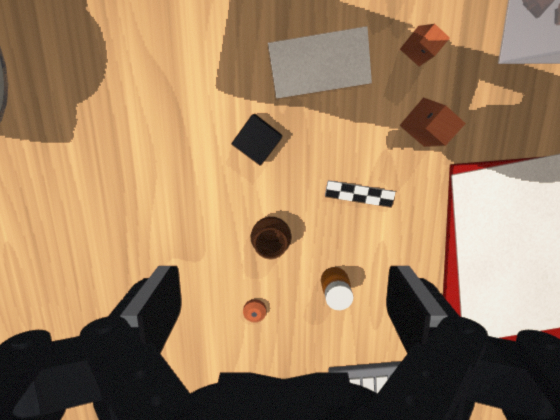

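The wrist view shows the riser at (257,139), the largest weight at (432,122) with its hole visible, the scale bar at (361,194), the pot at (271,237), the jar at (338,285) and the whorl at (255,311). The IoU of 0.96 at the 70 mm size confirms the weight. Next I check heights by a joint fit with z free.

Run:
```python
from h import *
import pickle
pool=pickle.load(open("pool.pkl","rb"))
XY=dict(oblong_card=(.548,.001),square_card=(.515,.219),riser=(.463,-.097),loom_weight=(.694,-.075),whorl=(.452,-.371),scale_bar=(.611,-.177),whetstone=(.512,.43))
for n in XY: print(n,fit(n,pool[n],XY[n],0,True))
go(.463,-.097,.10,52.5)
```

```text
oblong_card (array([0.5478, 0.0015]), np.float64(8.5), np.float64(0.0004), 'IoU', np.float64(0.949))
square_card (array([0.5158, 0.219 ]), np.float64(98.0), np.float64(-0.0007), 'IoU', np.float64(0.932))
riser (array([ 0.4634, -0.0971]), np.float64(52.0), np.float64(0.0004), 'IoU', np.float64(0.929))
loom_weight (array([ 0.6948, -0.0756]), np.float64(52.1), np.float64(-0.0005), 'IoU', np.float64(0.913))
whorl (array([ 0.4522, -0.3704]), np.float64(10.3), np.float64(0.001), 'IoU', np.float64(0.927))
scale_bar (array([ 0.6107, -0.1774]), np.float64(-10.0), np.float64(-0.0001), 'IoU', np.float64(0.831))
whetstone (array([0.5112, 0.4275]), np.float64(157.0), np.float64(-0.0018), 'IoU', np.float64(0.832))
lin [ 23.1 -37.  260.3] ang [-0.   0.  37.4] t 5.175
```

The free-height fits put every underside on the desk within 2 mm. I go to the riser now.

Request:
{"op": "send_rows", "data": {"targets": [{"linear": [3, -5, 35], "angular": [0, 0, 5]}, {"linear": [8, -12, 85], "angular": [0, 0, 12]}, {"linear": [12, -19, 135], "angular": [0, 0, 20]}, {"linear": [17, -27, 190], "angular": [0, 0, 28]}, {"linear": [21, -34, 235], "angular": [0, 0, 35]}, {"linear": [23, -37, 270], "angular": [0, 0, 37.5]}, {"linear": [23, -37, 310], "angular": [0, 0, 37.5]}, {"linear": [23, -37, 340], "angular": [0, 0, 37.5]}, {"linear": [23, -37, 355], "angular": [0, 0, 37.5]}, {"linear": [23, -37, 358], "angular": [0, 0, 37.5]}, {"linear": [23, -37, 358], "angular": [0, 0, 37.5]}]}}

```text
time_s: 6.55
tool_pos: [0.4636, -0.0972, 0.0029]
eef_rot: [0.0, 0.897, 0.442, 0.0]
wrist_force: [-0.0, -0.2, 0.8]
finger_gap: 0.0854
grip_force: 0.0
```

Request:
{"op": "send_rows", "data": {"targets": [{"linear": [0, 0, 0], "angular": [0, 0, 0]}, {"linear": [0, 0, 0], "angular": [0, 0, 0]}, {"linear": [0, 0, 0], "angular": [0, 0, 0]}, {"linear": [0, 0, 0], "angular": [0, 0, 0]}, {"linear": [0, 0, 0], "angular": [0, 0, 0]}, {"linear": [0, 0, 0], "angular": [0, 0, 0]}], "fingers": 1, "grip_force": 40}}

```text
time_s: 7.3
tool_pos: [0.4635, -0.0972, 0.0031]
eef_rot: [0.0, 0.897, 0.442, 0.001]
wrist_force: [-0.5, -1.0, 8.1]
finger_gap: 0.0493
grip_force: 41.1
```

```bash
python3 -c "
from h import *
print(env.get_state()['tool_pos'])
go(.463,-.097,.09,52.5)
go(.515,.219,.05,98.5)
go(.515,.219,.006,98.5)"
```

```text
[ 0.46352228 -0.09720368  0.00314635]
lin [ -0.1  -0.4 -86.9] ang [ 0.1 -0.  -0.1] t 7.3
lin [ 282.  -152.   -46.9] ang [  0.1  -0.  -46.1] t 7.3
lin [ 282.  -152.    -2.9] ang [  0.1  -0.  -46.1] t 7.3
```

Request:
{"op": "send_rows", "data": {"targets": [{"linear": [0, 0, -25], "angular": [0, 0, 0]}, {"linear": [15, -8, -50], "angular": [0, 0, -3]}, {"linear": [55, -30, -55], "angular": [0, 0, -9]}, {"linear": [100, -54, -55], "angular": [0, 0, -17]}, {"linear": [148, -80, -55], "angular": [0, 0, -25]}, {"linear": [196, -106, -55], "angular": [0, 0, -33]}, {"linear": [240, -130, -55], "angular": [0, 0, -40]}, {"linear": [270, -146, -55], "angular": [0, 0, -45]}, {"linear": [282, -152, -45], "angular": [0, 0, -46]}, {"linear": [282, -152, -20], "angular": [0, 0, -46]}, {"linear": [282, -152, -4], "angular": [0, 0, -46]}, {"linear": [282, -152, -4], "angular": [0, 0, -46]}]}}

```text
time_s: 8.8
tool_pos: [0.5139, 0.2181, 0.0053]
eef_rot: [-0.0, 0.654, 0.757, -0.001]
wrist_force: [0.5, -0.5, -1.9]
finger_gap: 0.0499
grip_force: 45.4
```

Request:
{"op": "send_rows", "data": {"targets": [{"linear": [0, 0, 0], "angular": [0, 0, 0]}, {"linear": [0, 0, 0], "angular": [0, 0, 0]}, {"linear": [0, 0, 0], "angular": [0, 0, 0]}, {"linear": [0, 0, 0], "angular": [0, 0, 0]}, {"linear": [0, 0, -15], "angular": [0, 0, 0]}, {"linear": [0, 0, -60], "angular": [0, 0, 0]}, {"linear": [0, 0, -115], "angular": [0, 0, 0]}, {"linear": [0, 0, -165], "angular": [0, 0, 0]}, {"linear": [0, 0, -190], "angular": [0, 0, 0]}], "fingers": 0}}

```text
time_s: 9.93
tool_pos: [0.5155, 0.2196, 0.2005]
eef_rot: [0.001, 0.653, 0.757, 0.002]
wrist_force: [0.2, 0.1, 0.7]
finger_gap: 0.0854
grip_force: 0.0
```

Run:
```python
from h import *
print(env.get_state()['tool_pos'])
W=env.get_image("wrist"); save(W,"w3.png"); t=env.get_image("top"); s=env.get_image("side")
for c,p in(("w",W),("t",t),("s",s)):
    for n,xy in(("riser",(.515,.219)),("square_card",(.515,.219)),("whetstone",(.511,.427)),("oblong_card",(.548,.0015))):
        m=pick(n,p,xy)
        if m is not None: print(c,n,fit(n,[(p,m)],xy,.003 if n=="riser" else 0))
go(.452,-.371,.25,90)
go(.511,.427,.20,68)
```

```text
[0.51551978 0.21957064 0.20054783]
w riser (array([0.5133, 0.218 ]), np.float64(97.5), 0.003, 'IoU', np.float64(0.965))
w square_card (array([0.5151, 0.2187]), np.float64(8.4), 0, 'IoU', np.float64(0.489))
w oblong_card (array([0.5486, 0.0011]), np.float64(8.2), 0, 'IoU', np.float64(0.708))
t riser (array([0.5113, 0.1959]), np.float64(54.1), 0.003, 'IoU', np.float64(0.197))
t square_card (array([0.5229, 0.1935]), np.float64(47.4), 0, 'IoU', np.float64(0.269))
t whetstone (array([0.5289, 0.4019]), np.float64(48.8), 0, 'IoU', np.float64(0.158))
t oblong_card (array([0.5477, 0.0023]), np.float64(8.4), 0, 'IoU', np.float64(0.894))
s riser (array([0.5154, 0.2196]), np.float64(95.5), 0.003, 'IoU', np.float64(0.899))
s square_card (array([0.5155, 0.218 ]), np.float64(9.0), 0, 'IoU', np.float64(0.416))
s whetstone (array([0.5123, 0.4278]), np.float64(157.8), 0, 'IoU', np.float64(0.931))
s oblong_card (array([0.5506, 0.0014]), np.float64(8.9), 0, 'IoU', np.float64(0.932))
lin [-574.6 -148.2  -53.8] ang [-0.   0.   8.4] t 10.675
lin [206.2  27.1  -4. ] ang [-0.   0.  30.4] t 10.675
```

View pics/w3.png

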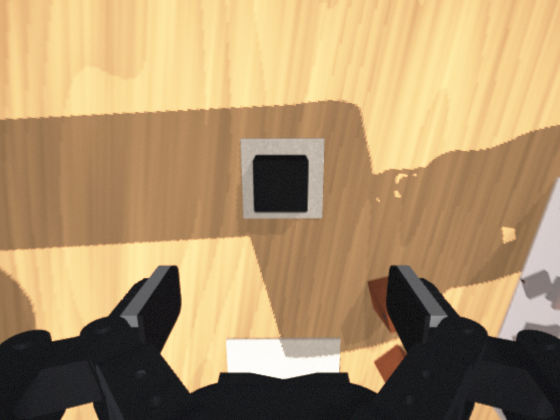

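The view shows the riser centred and square on the card at (282,184). Next is the whetstone, with a closer look first.

```bash
python3 -c "
from h import *
go(.511,.427,.20,157.5)"
```

```text
lin [206.2  27.1  -4. ] ang [ -0.   -0.  -59.1] t 10.675
```

Request:
{"op": "send_rows", "data": {"targets": [{"linear": [25, 3, 0], "angular": [0, 0, -7]}, {"linear": [65, 8, 0], "angular": [0, 0, -17]}, {"linear": [105, 14, 0], "angular": [0, 0, -27]}, {"linear": [140, 18, 0], "angular": [0, 0, -37]}, {"linear": [175, 23, 0], "angular": [0, 0, -47]}, {"linear": [200, 26, 0], "angular": [0, 0, -56]}, {"linear": [206, 27, 0], "angular": [0, 0, -59]}, {"linear": [206, 27, 0], "angular": [0, 0, -59]}, {"linear": [206, 27, 0], "angular": [0, 0, -59]}]}}

```text
time_s: 11.8
tool_pos: [0.511, 0.4264, 0.1962]
eef_rot: [-0.0, 0.196, 0.981, -0.0]
wrist_force: [-1.2, -0.2, 0.0]
finger_gap: 0.0854
grip_force: 0.0
```

Run:
```python
from h import *
W=env.get_image("wrist"); save(W,"w4.png")
m=pick("whetstone",W,(.511,.427))
if m is not None: f=fit("whetstone",[(W,m)],(.511,.427)); print(f, m.sum())
go(.511,.427,.004,157.5)
```

```text
(array([0.5106, 0.4248]), np.float64(-22.1), 0, 'IoU', np.float64(0.933)) 2796
lin [  0.3   0.6 192.3] ang [-0.  -0.  -0.2] t 11.9
```

Request:
{"op": "send_rows", "data": {"targets": [{"linear": [0, -1, 35], "angular": [0, 0, 0]}, {"linear": [0, -1, 85], "angular": [0, 0, 0]}, {"linear": [0, -1, 130], "angular": [0, 0, 0]}, {"linear": [0, -1, 165], "angular": [0, 0, 0]}, {"linear": [0, -1, 185], "angular": [0, 0, 0]}, {"linear": [0, -1, 192], "angular": [0, 0, 0]}, {"linear": [0, -1, 192], "angular": [0, 0, 0]}, {"linear": [0, -1, 192], "angular": [0, 0, 0]}]}}

```text
time_s: 12.9
tool_pos: [0.5115, 0.4265, 0.0057]
eef_rot: [0.001, 0.196, 0.981, 0.001]
wrist_force: [0.4, -0.4, 0.1]
finger_gap: 0.0855
grip_force: 0.0
```

Request:
{"op": "send_rows", "data": {"targets": [{"linear": [0, 0, 0], "angular": [0, 0, 0]}, {"linear": [0, 0, 0], "angular": [0, 0, 0]}, {"linear": [0, 0, 0], "angular": [0, 0, 0]}, {"linear": [0, 0, 0], "angular": [0, 0, 0]}, {"linear": [0, 0, 0], "angular": [0, 0, 0]}, {"linear": [0, 0, 0], "angular": [0, 0, 0]}, {"linear": [0, 0, 0], "angular": [0, 0, 0]}], "fingers": 1}}

```text
time_s: 13.78
tool_pos: [0.5109, 0.4261, 0.0046]
eef_rot: [0.0, 0.196, 0.981, 0.0]
wrist_force: [-1.1, -0.4, 5.1]
finger_gap: 0.027
grip_force: 41.4
```

Run:
```python
from h import *
go(.548,.0018,.008,188.5)
```

```text
lin [-197.2 -377.5   -3.5] ang [  0.    0.  -31.1] t 13.775
```

Request:
{"op": "send_rows", "data": {"targets": [{"linear": [0, 0, -30], "angular": [0, 0, 0]}, {"linear": [0, 0, -70], "angular": [0, 0, 0]}, {"linear": [-12, -22, -85], "angular": [0, 0, -2]}, {"linear": [-33, -63, -90], "angular": [0, 0, -5]}, {"linear": [-57, -109, -90], "angular": [0, 0, -9]}, {"linear": [-83, -159, -90], "angular": [0, 0, -13]}, {"linear": [-109, -209, -90], "angular": [0, 0, -17]}, {"linear": [-135, -259, -90], "angular": [0, 0, -21]}, {"linear": [-160, -307, -90], "angular": [0, 0, -25]}, {"linear": [-182, -349, -90], "angular": [0, 0, -29]}, {"linear": [-194, -372, -85], "angular": [0, 0, -31]}, {"linear": [-197, -377.5, -70], "angular": [0, 0, -31]}]}}

```text
time_s: 15.28
tool_pos: [0.548, 0.0002, 0.0741]
eef_rot: [0.001, -0.072, 0.997, -0.0]
wrist_force: [-0.4, 0.6, -0.6]
finger_gap: 0.0269
grip_force: 40.7
```

Run:
```python
from h import *
go(.548,.0018,.008,188.5)
```

```text
lin [-0.1  1.6 66.1] ang [-0.   0.1 -0.2] t 15.275
```

Request:
{"op": "send_rows", "data": {"targets": [{"linear": [0, 0.5, 20], "angular": [0, 0, 0]}, {"linear": [0, 0.5, 45], "angular": [0, 0, 0]}, {"linear": [0, 0.5, 60], "angular": [0, 0, 0]}, {"linear": [0, 0.5, 66.5], "angular": [0, 0, 0]}, {"linear": [0, 0.5, 66.5], "angular": [0, 0, 0]}, {"linear": [0, 0.5, 66.5], "angular": [0, 0, 0]}]}}

```text
time_s: 16.02
tool_pos: [0.5479, 0.0024, 0.008]
eef_rot: [0.0, -0.073, 0.997, -0.0]
wrist_force: [0.3, 0.1, -1.1]
finger_gap: 0.0272
grip_force: 41.3
```

Request:
{"op": "send_rows", "data": {"targets": [{"linear": [0, 0, 0], "angular": [0, 0, 0]}, {"linear": [0, 0, 0], "angular": [0, 0, 0]}, {"linear": [0, 0, 0], "angular": [0, 0, 0]}, {"linear": [0, 0, 0], "angular": [0, 0, 0]}, {"linear": [0, 0, -15], "angular": [0, 0, 0]}, {"linear": [0, 0, -60], "angular": [0, 0, 0]}, {"linear": [0, 0, -115], "angular": [0, 0, 0]}, {"linear": [0, 0, -165], "angular": [0, 0, 0]}, {"linear": [0, 0, -200], "angular": [0, 0, 0]}, {"linear": [0, 0, -210], "angular": [0, 0, 0]}, {"linear": [0, 0, -210], "angular": [0, 0, 0]}], "fingers": 0}}

```text
time_s: 17.4
tool_pos: [0.5475, 0.0022, 0.2183]
eef_rot: [0.001, -0.073, 0.997, -0.0]
wrist_force: [-0.6, -0.3, -0.3]
finger_gap: 0.0852
grip_force: 0.0
```

Run:
```python
from h import *
W=env.get_image("wrist"); save(W,"w5.png")
for n,xy,z in(("whetstone",(.548,.0015),.003),("loom_weight",(.695,-.0755),0)):
    m=pick(n,W,xy)
    if m is not None: print(n,fit(n,[(W,m)],xy,z),m.sum())
go(.452,-.371,.13,98.5)
go(.452,-.371,.004,98.5)
```

```text
whetstone (array([0.5482, 0.0035]), np.float64(7.7), 0.003, 'IoU', np.float64(0.934)) 2514
loom_weight (array([ 0.6956, -0.0705]), np.float64(-18.1), 0, 'IoU', np.float64(0.766)) 2564
lin [ 148.  -355.3   86.6] ang [-0.1 -0.1 89.9] t 17.55
lin [ 147.7 -355.3  212.6] ang [-0.1 -0.1 89.9] t 17.55
```

View pics/w5.png

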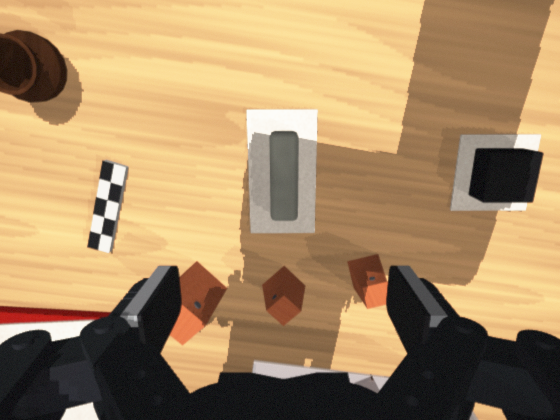

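The view shows the whetstone lengthwise in the oblong card, stone at (284,175) and card at (281,170). Next is the scale bar.

Run:
```python
from h import *
go(.6107,-.1775,.0025,170)
```

```text
lin [ -37.6 -187.2  213.7] ang [-0.  -0.1 18.4] t 17.55
```

Request:
{"op": "send_rows", "data": {"targets": [{"linear": [-6, -30, 10], "angular": [0, 0, 3]}, {"linear": [-15, -75, 25], "angular": [0, 0, 8]}, {"linear": [-25, -122, 40], "angular": [0, 0, 13]}, {"linear": [-33, -162, 60], "angular": [0, 0, 17]}, {"linear": [-37, -184, 90], "angular": [0, 0, 18.5]}, {"linear": [-37.5, -187, 130], "angular": [0, 0, 18.5]}, {"linear": [-37.5, -187, 170], "angular": [0, 0, 18.5]}, {"linear": [-37.5, -187, 198], "angular": [0, 0, 18.5]}, {"linear": [-37.5, -187, 210], "angular": [0, 0, 18.5]}, {"linear": [-37.5, -187, 213.5], "angular": [0, 0, 18.5]}, {"linear": [-37.5, -187, 213.5], "angular": [0, 0, 18.5]}, {"linear": [-37.5, -187, 213.5], "angular": [0, 0, 18.5]}]}}

```text
time_s: 19.05
tool_pos: [0.6128, -0.1775, 0.0054]
eef_rot: [0.001, 0.088, 0.996, -0.0]
wrist_force: [-0.5, -0.5, 0.0]
finger_gap: 0.0854
grip_force: 0.0
```

Request:
{"op": "send_rows", "data": {"targets": [{"linear": [0, 0, 0], "angular": [0, 0, 0]}, {"linear": [0, 0, 0], "angular": [0, 0, 0]}, {"linear": [0, 0, 0], "angular": [0, 0, 0]}, {"linear": [0, 0, 0], "angular": [0, 0, 0]}, {"linear": [0, 0, 0], "angular": [0, 0, 0]}, {"linear": [0, 0, 0], "angular": [0, 0, 0]}, {"linear": [0, 0, 0], "angular": [0, 0, 0]}], "fingers": 1}}

```text
time_s: 19.92
tool_pos: [0.6121, -0.1773, 0.0046]
eef_rot: [0.0, 0.088, 0.996, 0.0]
wrist_force: [-1.1, 1.5, 5.0]
finger_gap: 0.0221
grip_force: 39.3
```

Run:
```python
from h import *
go(.462,.100,.004,98.5)
```

```text
lin [196.3 246.7   0.6] ang [ 0.   0.  71.4] t 19.925
```

Request:
{"op": "send_rows", "data": {"targets": [{"linear": [0, 0, -8], "angular": [0, 0, 0]}, {"linear": [0, 0, -25], "angular": [0, 0, 0]}, {"linear": [3, 4, -50], "angular": [0, 0, 1]}, {"linear": [16, 20, -70], "angular": [0, 0, 6]}, {"linear": [39, 49, -75], "angular": [0, 0, 14]}, {"linear": [67, 84, -75], "angular": [0, 0, 24]}, {"linear": [97, 122, -75], "angular": [0, 0, 35]}, {"linear": [126, 158, -75], "angular": [0, 0, 46]}, {"linear": [155, 195, -75], "angular": [0, 0, 56]}, {"linear": [180, 226, -75], "angular": [0, 0, 65]}, {"linear": [193, 243, -72], "angular": [0, 0, 70]}, {"linear": [196, 246.5, -60], "angular": [0, 0, 71.5]}]}}

```text
time_s: 21.42
tool_pos: [0.4627, 0.1008, 0.0653]
eef_rot: [0.001, 0.653, 0.757, 0.001]
wrist_force: [-0.5, 0.1, -0.7]
finger_gap: 0.0222
grip_force: 39.2
```

Run:
```python
from h import *
W=env.get_image("wrist"); save(W,"w6.png")
go(.462,.100,.005,98.5)
```

```text
lin [-0.3  0.3 58.5] ang [ 0.   0.  -0.1] t 21.475
```

View pics/w6.png

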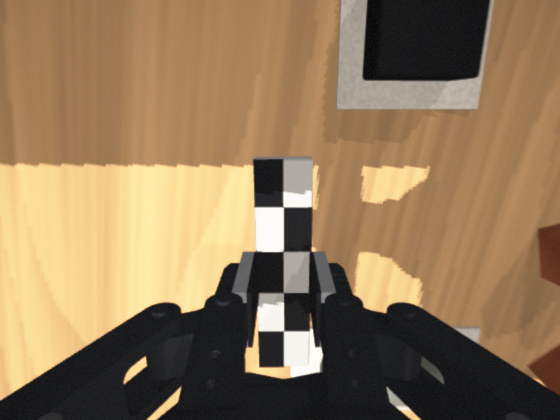

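The bar is held level with its checks up, spanning (285,160) to (285,365). I lower it now.

Request:
{"op": "send_rows", "data": {"targets": [{"linear": [0, 0, 15], "angular": [0, 0, 0]}, {"linear": [0, 0, 40], "angular": [0, 0, 0]}, {"linear": [0, 0, 55], "angular": [0, 0, 0]}, {"linear": [0, 0, 59.5], "angular": [0, 0, 0]}, {"linear": [0, 0, 59.5], "angular": [0, 0, 0]}, {"linear": [0, 0, 59.5], "angular": [0, 0, 0]}]}}

```text
time_s: 22.22
tool_pos: [0.4626, 0.0995, 0.0049]
eef_rot: [0.0, 0.653, 0.757, 0.0]
wrist_force: [-0.0, -0.6, -0.9]
finger_gap: 0.0221
grip_force: 39.3
```

Request:
{"op": "send_rows", "data": {"targets": [{"linear": [0, 0, 0], "angular": [0, 0, 0]}, {"linear": [0, 0, 0], "angular": [0, 0, 0]}, {"linear": [0, 0, 0], "angular": [0, 0, 0]}, {"linear": [0, 0, 0], "angular": [0, 0, 0]}, {"linear": [0, 0, -15], "angular": [0, 0, 0]}, {"linear": [0, 0, -60], "angular": [0, 0, 0]}, {"linear": [0, 0, -115], "angular": [0, 0, 0]}, {"linear": [0, 0, -165], "angular": [0, 0, 0]}, {"linear": [0, 0, -200], "angular": [0, 0, 0]}, {"linear": [0, 0, -210], "angular": [0, 0, 0]}, {"linear": [0, 0, -210], "angular": [0, 0, 0]}], "fingers": 0}}

```text
time_s: 23.6
tool_pos: [0.4622, 0.0997, 0.2153]
eef_rot: [0.0, 0.653, 0.757, 0.0]
wrist_force: [0.6, 0.1, -1.3]
finger_gap: 0.0854
grip_force: 0.0
```

Run:
```python
from h import *
W=env.get_image("wrist"); save(W,"w7.png")
for n,xy,z in(("scale_bar",(.462,.1),0),("riser",(.514,.218),.003)):
    m=pick(n,W,xy)
    if m is not None: print(n,fit(n,[(W,m)],xy,z),m.sum())
go(.452,-.371,.13,98.5)
go(.452,-.371,.004,98.5)
```

```text
scale_bar (array([0.462 , 0.1001]), np.float64(98.9), 0, 'IoU', np.float64(0.947)) 2231
riser (array([0.5134, 0.2178]), np.float64(98.3), 0.003, 'IoU', np.float64(0.954)) 3841
lin [-464.1  -77.8   83.7] ang [-0.1  0.  -0.1] t 23.75
lin [-464.   -77.5  209.7] ang [-0.1  0.  -0.1] t 23.75
```

Request:
{"op": "send_rows", "data": {"targets": [{"linear": [-30, -5, 0], "angular": [0, 0, 0]}, {"linear": [-80, -13, 0], "angular": [0, 0, 0]}, {"linear": [-138, -23, 0], "angular": [0, 0, 0]}, {"linear": [-196, -33, 0], "angular": [0, 0, 0]}, {"linear": [-254, -42, 5], "angular": [0, 0, 0]}, {"linear": [-312, -52, 20], "angular": [0, 0, 0]}, {"linear": [-370, -62, 30], "angular": [0, 0, 0]}, {"linear": [-420, -70, 40], "angular": [0, 0, 0]}, {"linear": [-453, -76, 60], "angular": [0, 0, 0]}, {"linear": [-464, -77.5, 90], "angular": [0, 0, 0]}, {"linear": [-464, -77.5, 100], "angular": [0, 0, 0]}, {"linear": [-464, -77.5, 100], "angular": [0, 0, 0]}]}}

```text
time_s: 25.25
tool_pos: [0.4527, -0.3695, 0.1135]
eef_rot: [-0.002, 0.653, 0.757, 0.0]
wrist_force: [0.1, -0.4, 0.1]
finger_gap: 0.0851
grip_force: 0.0
```

Run:
```python
from h import *
W=env.get_image("wrist"); save(W,"w8.png")
m=pick("whorl",W,(.452,-.3705))
if m is not None: print(fit("whorl",[(W,m)],(.452,-.3705)),m.sum())
go(.452,-.3705,.004,98.5)
```

```text
(array([ 0.452 , -0.3708]), np.float64(7.0), 0, 'IoU', np.float64(0.953)) 2099
lin [-1.000e-01 -1.900e+00  1.113e+02] ang [ 0.  0. -0.] t 25.35
```

Request:
{"op": "send_rows", "data": {"targets": [{"linear": [0, -1, 25], "angular": [0, 0, 0]}, {"linear": [0, -1, 60], "angular": [0, 0, 0]}, {"linear": [0, -1, 90], "angular": [0, 0, 0]}, {"linear": [0, -1, 106], "angular": [0, 0, 0]}, {"linear": [0, -1, 111], "angular": [0, 0, 0]}, {"linear": [0, -1, 111], "angular": [0, 0, 0]}, {"linear": [0, -1, 111], "angular": [0, 0, 0]}]}}

```text
time_s: 26.22
tool_pos: [0.4531, -0.3713, 0.0049]
eef_rot: [0.001, 0.653, 0.757, 0.0]
wrist_force: [0.3, -0.6, 0.6]
finger_gap: 0.0853
grip_force: 0.0
```

Request:
{"op": "send_rows", "data": {"targets": [{"linear": [0, 0, 0], "angular": [0, 0, 0]}, {"linear": [0, 0, 0], "angular": [0, 0, 0]}, {"linear": [0, 0, 0], "angular": [0, 0, 0]}, {"linear": [0, 0, 0], "angular": [0, 0, 0]}, {"linear": [0, 0, 0], "angular": [0, 0, 0]}, {"linear": [0, 0, 0], "angular": [0, 0, 0]}, {"linear": [0, 0, 0], "angular": [0, 0, 0]}], "fingers": 1}}

```text
time_s: 27.1
tool_pos: [0.4526, -0.3709, 0.0044]
eef_rot: [0.0, 0.653, 0.757, 0.0]
wrist_force: [-1.8, 0.8, 7.4]
finger_gap: 0.0354
grip_force: 39.2
```

Run:
```python
from h import *
z=env.get_state()["tool_pos"][2];print(z)
go(.5137,.218,z+.034,98.5)
```

```text
0.004404028259496616
lin [573.6 146.7 -34.1] ang [ 0.   0.  -0.1] t 27.1
```

Request:
{"op": "send_rows", "data": {"targets": [{"linear": [0, 0, -30], "angular": [0, 0, 0]}, {"linear": [0, 0, -75], "angular": [0, 0, 0]}, {"linear": [5, 1, -115], "angular": [0, 0, 0]}, {"linear": [30, 8, -130], "angular": [0, 0, 0]}, {"linear": [75, 19, -135], "angular": [0, 0, 0]}, {"linear": [130, 33, -135], "angular": [0, 0, 0]}, {"linear": [188, 48, -135], "angular": [0, 0, 0]}, {"linear": [246, 63, -135], "angular": [0, 0, 0]}, {"linear": [304, 78, -135], "angular": [0, 0, 0]}, {"linear": [362, 93, -135], "angular": [0, 0, 0]}, {"linear": [420, 107, -135], "angular": [0, 0, 0]}, {"linear": [475, 121, -130], "angular": [0, 0, 0]}]}}

```text
time_s: 28.6
tool_pos: [0.5028, 0.1189, 0.1342]
eef_rot: [0.0, 0.653, 0.757, 0.0]
wrist_force: [1.1, 0.3, -0.5]
finger_gap: 0.035
grip_force: 40.3
```

Request:
{"op": "send_rows", "data": {"targets": [{"linear": [45, 12, 15], "angular": [0, 0, 0]}, {"linear": [80, 21, 30], "angular": [0, 0, 0]}, {"linear": [96, 25, 55], "angular": [0, 0, 0]}, {"linear": [98.5, 25.7, 75], "angular": [0, 0, 0]}, {"linear": [98.5, 25.7, 80], "angular": [0, 0, 0]}, {"linear": [98.5, 25.7, 80], "angular": [0, 0, 0]}]}}

```text
time_s: 29.35
tool_pos: [0.5135, 0.2177, 0.0539]
eef_rot: [-0.0, 0.653, 0.757, -0.0]
wrist_force: [0.1, -0.5, -0.4]
finger_gap: 0.0356
grip_force: 40.3
```

Run:
```python
from h import *
W=env.get_image("wrist"); save(W,"w9.png")
go(.5137,.218,.0385,98.5)
```

```text
lin [ 0.2 -0.2 15.8] ang [ 0.  -0.  -0.1] t 29.4
```

View pics/w9.png

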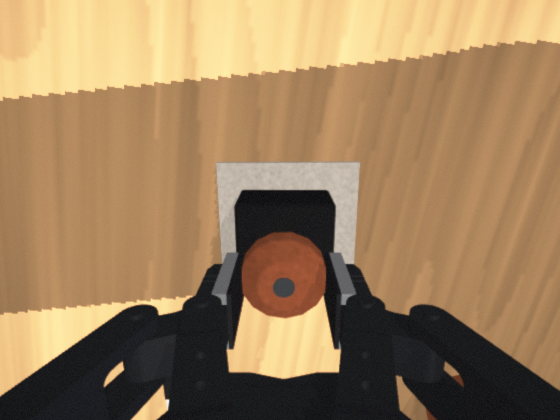

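The whorl is level in the fingers at (283,275), above the riser. I set it down.

Request:
{"op": "send_rows", "data": {"targets": [{"linear": [0, 0, 6], "angular": [0, 0, 0]}, {"linear": [0, 0, 13], "angular": [0, 0, 0]}, {"linear": [0, 0, 16], "angular": [0, 0, 0]}, {"linear": [0, 0, 16], "angular": [0, 0, 0]}, {"linear": [0, 0, 16], "angular": [0, 0, 0]}]}}

```text
time_s: 30.02
tool_pos: [0.5136, 0.218, 0.0377]
eef_rot: [0.0, 0.653, 0.757, 0.0]
wrist_force: [0.4, 0.6, -0.7]
finger_gap: 0.0356
grip_force: 40.3
```

Request:
{"op": "send_rows", "data": {"targets": [{"linear": [0, 0, 0], "angular": [0, 0, 0]}, {"linear": [0, 0, 0], "angular": [0, 0, 0]}, {"linear": [0, 0, 0], "angular": [0, 0, 0]}, {"linear": [0, 0, 0], "angular": [0, 0, 0]}, {"linear": [0, 0, -15], "angular": [0, 0, 0]}, {"linear": [0, 0, -60], "angular": [0, 0, 0]}, {"linear": [0, 0, -115], "angular": [0, 0, 0]}, {"linear": [0, 0, -165], "angular": [0, 0, 0]}, {"linear": [0, 0, -200], "angular": [0, 0, 0]}, {"linear": [0, 0, -210], "angular": [0, 0, 0]}, {"linear": [0, 0, -210], "angular": [0, 0, 0]}], "fingers": 0}}

```text
time_s: 31.4
tool_pos: [0.5136, 0.218, 0.2482]
eef_rot: [0.0, 0.653, 0.757, 0.0]
wrist_force: [-0.6, -0.5, -0.2]
finger_gap: 0.0856
grip_force: 0.0
```

Run:
```python
from h import *
W=env.get_image("wrist"); save(W,"w10.png")
for n,xy,z in(("whorl",(.5137,.218),.033),("riser",(.514,.218),.003)):
    m=pick(n,W,xy,z=.04)
    if m is not None: print(n,fit(n,[(W,m)],xy,z),m.sum())
go(.6945,-.0755,.20,142.8)
```

```text
whorl (array([0.5127, 0.2182]), np.float64(4.3), 0.033, 'IoU', np.float64(0.943)) 1105
riser (array([0.5127, 0.2187]), np.float64(8.3), 0.003, 'IoU', np.float64(0.523)) 1346
lin [-316.5  137.    46.1] ang [ -0.2  -0.  -44.4] t 31.55
```

Request:
{"op": "send_rows", "data": {"targets": [{"linear": [-20, 9, 3], "angular": [0, 0, -3]}, {"linear": [-60, 26, 8], "angular": [0, 0, -9]}, {"linear": [-110, 48, 16], "angular": [0, 0, -16]}, {"linear": [-162, 70, 24], "angular": [0, 0, -23]}, {"linear": [-214, 93, 31], "angular": [0, 0, -30]}, {"linear": [-262, 113, 38], "angular": [0, 0, -37]}, {"linear": [-300, 130, 44], "angular": [0, 0, -42]}, {"linear": [-316, 137, 46], "angular": [0, 0, -44]}, {"linear": [-316, 137, 46], "angular": [0, 0, -44]}, {"linear": [-316, 137, 46], "angular": [0, 0, -44]}], "grip_force": 60}}

```text
time_s: 32.8
tool_pos: [0.6946, -0.0738, 0.2008]
eef_rot: [-0.001, 0.322, 0.947, -0.0]
wrist_force: [0.1, 0.9, 0.3]
finger_gap: 0.0856
grip_force: 0.0
```

Run:
```python
from h import *
W=env.get_image("wrist"); save(W,"w11.png")
m=pick("loom_weight",W,(.6945,-.0755),z=.035)
if m is not None: print(fit("loom_weight",[(W,m)],(.6945,-.0755)),m.sum())
go(.6945,-.0755,.008,142.7)
```

```text
(array([ 0.6944, -0.0757]), np.float64(51.6), 0, 'IoU', np.float64(0.981)) 2964
lin [ -1.1  -1.8 193.6] ang [-0.  -0.  -0.3] t 32.9
```

View pics/w11.png

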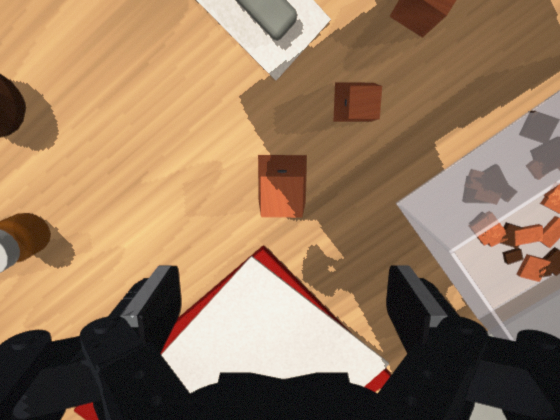

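The close view shows the large weight at (282,186), aligned, with the small look-alike well clear at (357,102). I descend.

Request:
{"op": "send_rows", "data": {"targets": [{"linear": [-1, -1, 30], "angular": [0, 0, 0]}, {"linear": [-1, -1, 75], "angular": [0, 0, 0]}, {"linear": [-1, -1, 115], "angular": [0, 0, 0]}, {"linear": [-1, -1, 150], "angular": [0, 0, 0]}, {"linear": [-1, -1, 178], "angular": [0, 0, 0]}, {"linear": [-1, -1, 191], "angular": [0, 0, 0]}, {"linear": [-1, -1, 193], "angular": [0, 0, 0]}, {"linear": [-1, -1, 193], "angular": [0, 0, 0]}, {"linear": [-1, -1, 193], "angular": [0, 0, 0]}]}}

```text
time_s: 34.02
tool_pos: [0.6965, -0.076, 0.0101]
eef_rot: [0.001, 0.322, 0.947, 0.0]
wrist_force: [0.2, -0.5, 0.1]
finger_gap: 0.0852
grip_force: 0.0
```

Request:
{"op": "send_rows", "data": {"targets": [{"linear": [0, 0, 0], "angular": [0, 0, 0]}, {"linear": [0, 0, 0], "angular": [0, 0, 0]}, {"linear": [0, 0, 0], "angular": [0, 0, 0]}, {"linear": [0, 0, 0], "angular": [0, 0, 0]}, {"linear": [0, 0, 0], "angular": [0, 0, 0]}, {"linear": [0, 0, 0], "angular": [0, 0, 0]}, {"linear": [0, 0, 0], "angular": [0, 0, 0]}], "fingers": 1}}

```text
time_s: 34.9
tool_pos: [0.6959, -0.0762, 0.0104]
eef_rot: [0.0, 0.322, 0.947, -0.0]
wrist_force: [-3.4, -0.1, 11.4]
finger_gap: 0.0599
grip_force: 62.9
```

Request:
{"op": "send_rows", "data": {"targets": [{"linear": [0, 0, -5], "angular": [0, 0, 0]}, {"linear": [0, 0, -18], "angular": [0, 0, 0]}, {"linear": [0, 0, -36], "angular": [0, 0, 0]}, {"linear": [0, 0, -55], "angular": [0, 0, 0]}, {"linear": [0, 0, -60], "angular": [0, 0, 0]}, {"linear": [0, 0, -60], "angular": [0, 0, 0]}]}}

```text
time_s: 35.65
tool_pos: [0.6959, -0.076, 0.0695]
eef_rot: [0.001, 0.322, 0.947, 0.0]
wrist_force: [0.7, 1.1, -2.1]
finger_gap: 0.0596
grip_force: 64.4
```

Run:
```python
from h import *
W=env.get_image("wrist"); save(W,"w12.png")
go(.5312,.1100,.07,188.5)
```

```text
lin [243.5  47.2  -1.2] ang [ -0.   -0.  -46.1] t 35.7
```

View pics/w12.png

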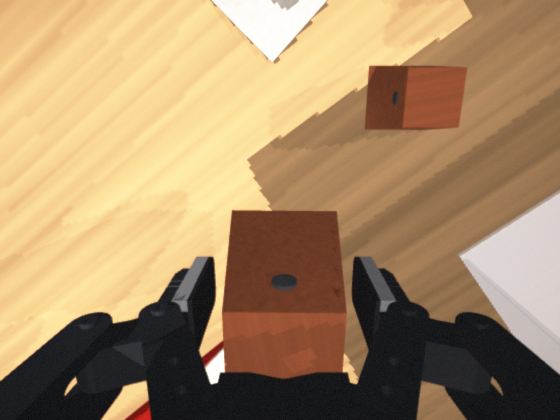

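The weight at (285,290) is off the desk and upright. But the opening reads 60 mm, wider than its foot, so the finger links are pinching its top edges rather than the pads holding its sides. I set it back down and regrip higher.

Request:
{"op": "send_rows", "data": {"targets": [{"linear": [0, 0, 10], "angular": [0, 0, 0]}, {"linear": [0, 0, 28], "angular": [0, 0, 0]}, {"linear": [0, 0, 46], "angular": [0, 0, 0]}, {"linear": [0, 0, 56], "angular": [0, 0, 0]}, {"linear": [0, 0, 59.5], "angular": [0, 0, 0]}, {"linear": [0, 0, 59.5], "angular": [0, 0, 0]}, {"linear": [0, 0, 59.5], "angular": [0, 0, 0]}]}}

```text
time_s: 36.58
tool_pos: [0.6944, -0.0758, 0.0104]
eef_rot: [-0.001, 0.322, 0.947, -0.0]
wrist_force: [-10.4, 1.3, 16.7]
finger_gap: 0.0596
grip_force: 67.4
```

Request:
{"op": "send_rows", "data": {"targets": [{"linear": [0, 0, 0], "angular": [0, 0, 0]}, {"linear": [0, 0, 0], "angular": [0, 0, 0]}, {"linear": [0, 0, 0], "angular": [0, 0, 0]}, {"linear": [0, 0, 0], "angular": [0, 0, 0]}, {"linear": [0, 0, -8], "angular": [0, 0, 0]}, {"linear": [0, 0, -20], "angular": [0, 0, 0]}, {"linear": [0, 0, -25], "angular": [0, 0, 0]}, {"linear": [0, 0, -25], "angular": [0, 0, 0]}], "fingers": 0}}

```text
time_s: 37.58
tool_pos: [0.6961, -0.076, 0.0353]
eef_rot: [0.001, 0.322, 0.947, 0.0]
wrist_force: [-0.4, 0.9, 0.2]
finger_gap: 0.0853
grip_force: 0.0
```

Run:
```python
from h import *
for c in("top","side","wrist"):
    p=env.get_image(c); save(p,"c_%s.png"%c)
    m=pick("loom_weight",p,(.6945,-.0755),z=.035)
    if m is not None: print(c,fit("loom_weight",[(p,m)],(.6945,-.0755)),m.sum())
```

```text
side (array([ 0.695 , -0.0757]), np.float64(53.0), 0, 'IoU', np.float64(0.499)) 298
wrist (array([ 0.6939, -0.075 ]), np.float64(51.8), 0, 'IoU', np.float64(0.988)) 15565
```

Request:
{"op": "send_rows", "data": {"targets": [{"linear": [0, 0, 0], "angular": [0, 0, 0]}, {"linear": [0, 0, 0], "angular": [0, 0, 0]}, {"linear": [0, 0, 0], "angular": [0, 0, 0]}, {"linear": [0, 0, 0], "angular": [0, 0, 0]}, {"linear": [0, 0, 0], "angular": [0, 0, 0]}, {"linear": [0, 0, 0], "angular": [0, 0, 0]}, {"linear": [0, 0, 0], "angular": [0, 0, 0]}], "fingers": 1}}

```text
time_s: 38.75
tool_pos: [0.6956, -0.0761, 0.0351]
eef_rot: [0.0, 0.322, 0.947, -0.0]
wrist_force: [-2.8, -0.5, 6.8]
finger_gap: 0.0529
grip_force: 61.8
```

Request:
{"op": "send_rows", "data": {"targets": [{"linear": [0, 0, -5], "angular": [0, 0, 0]}, {"linear": [0, 0, -18], "angular": [0, 0, 0]}, {"linear": [0, 0, -35], "angular": [0, 0, 0]}, {"linear": [0, 0, -40], "angular": [0, 0, 0]}, {"linear": [0, 0, -40], "angular": [0, 0, 0]}]}}

```text
time_s: 39.38
tool_pos: [0.696, -0.076, 0.0752]
eef_rot: [0.001, 0.322, 0.947, 0.0]
wrist_force: [0.0, 0.5, -2.3]
finger_gap: 0.0532
grip_force: 62.5
```

Run:
```python
from h import *
s=env.get_image("side"); save(s,"c2.png")
cv2.imwrite("pics/c2c.png",cv2.resize(s["img"][130:300,220:420,::-1],None,fx=3,fy=3))
go(.5312,.1100,.075,188.5)
```

```text
lin [243.7  47.1  -0.6] ang [  0.    0.  -46.1] t 39.425
```

View pics/c2c.png

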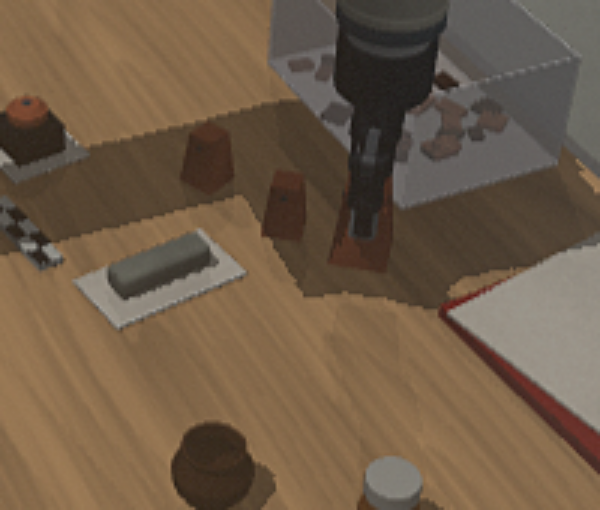

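The weight hangs upright in the fingers at crop (365,230), on the pads. I lift it clear of the small weights and carry it over.

Request:
{"op": "send_rows", "data": {"targets": [{"linear": [0, 0, -15], "angular": [0, 0, 0]}, {"linear": [0, 0, -45], "angular": [0, 0, 0]}, {"linear": [4, 1, -66], "angular": [0, 0, -1]}, {"linear": [20, 4, -70], "angular": [0, 0, -4]}, {"linear": [48, 9, -70], "angular": [0, 0, -9]}, {"linear": [84, 16, -70], "angular": [0, 0, -16]}, {"linear": [122, 24, -70], "angular": [0, 0, -23]}, {"linear": [160, 31, -70], "angular": [0, 0, -30]}, {"linear": [195, 38, -70], "angular": [0, 0, -37]}, {"linear": [223, 43, -70], "angular": [0, 0, -42]}, {"linear": [239, 46, -65], "angular": [0, 0, -45]}, {"linear": [243.5, 47, -50], "angular": [0, 0, -46]}]}}

```text
time_s: 40.92
tool_pos: [0.5309, 0.1105, 0.124]
eef_rot: [0.001, -0.075, 0.997, 0.0]
wrist_force: [0.9, -0.0, -2.8]
finger_gap: 0.0529
grip_force: 62.7
```

Run:
```python
from h import *
go(.5312,.1100,.036,188.5)
```

```text
lin [-0.1 -0.6 88. ] ang [0.  0.1 0.1] t 40.925
```

Request:
{"op": "send_rows", "data": {"targets": [{"linear": [0, 0, 15], "angular": [0, 0, 0]}, {"linear": [0, 0, 40], "angular": [0, 0, 0]}, {"linear": [0, 0, 62], "angular": [0, 0, 0]}, {"linear": [0, 0, 78], "angular": [0, 0, 0]}, {"linear": [0, 0, 86], "angular": [0, 0, 0]}, {"linear": [0, 0, 89], "angular": [0, 0, 0]}, {"linear": [0, 0, 89], "angular": [0, 0, 0]}, {"linear": [0, 0, 89], "angular": [0, 0, 0]}]}}

```text
time_s: 41.92
tool_pos: [0.5318, 0.1099, 0.0358]
eef_rot: [0.001, -0.073, 0.997, 0.0]
wrist_force: [0.1, -0.2, -2.2]
finger_gap: 0.0528
grip_force: 62.7
```

Run:
```python
from h import *
s=env.get_state(); print(s["tool_pos"],s["wrist_force"],s["finger_gap"])
W=env.get_image("wrist"); S=env.get_image("side")
for c,p in(("w",W),("s",S)):
    m=pick("loom_weight",p,(.531,.11),z=.035)
    if m is not None: print(c,m.sum(),fit("loom_weight",[(p,m)],(.531,.11),0,c=="w"))
```

```text
[0.53181467 0.10991439 0.03581051] [ 0.14234178 -0.18959058 -2.17090474] 0.052759924385659594
w 15287 (array([0.53  , 0.1101]), np.float64(97.3), np.float64(0.0011), 'IoU', np.float64(0.988))
```

Request:
{"op": "send_rows", "data": {"targets": [{"linear": [0, 0, 0.7], "angular": [0, 0, 0]}, {"linear": [0, 0, 0.7], "angular": [0, 0, 0]}]}}

```text
time_s: 42.38
tool_pos: [0.5315, 0.1099, 0.0351]
eef_rot: [0.0, -0.073, 0.997, 0.0]
wrist_force: [-2.5, 0.1, 4.6]
finger_gap: 0.053
grip_force: 63.8
```

Request:
{"op": "send_rows", "data": {"targets": [{"linear": [0, 0, 0], "angular": [0, 0, 0]}, {"linear": [0, 0, 0], "angular": [0, 0, 0]}, {"linear": [0, 0, 0], "angular": [0, 0, 0]}, {"linear": [0, 0, 0], "angular": [0, 0, 0]}, {"linear": [0, 0, -15], "angular": [0, 0, 0]}, {"linear": [0, 0, -60], "angular": [0, 0, 0]}, {"linear": [0, 0, -115], "angular": [0, 0, 0]}, {"linear": [0, 0, -170], "angular": [0, 0, 0]}, {"linear": [0, 0, -210], "angular": [0, 0, 0]}, {"linear": [0, 0, -230], "angular": [0, 0, 0]}, {"linear": [0, 0, -230], "angular": [0, 0, 0]}, {"linear": [0, 0, -230], "angular": [0, 0, 0]}], "fingers": 0}}

```text
time_s: 43.88
tool_pos: [0.5306, 0.1097, 0.264]
eef_rot: [-0.0, -0.073, 0.997, -0.0]
wrist_force: [-0.4, 0.5, -0.5]
finger_gap: 0.0856
grip_force: 0.0
```

Run:
```python
from h import *
W=env.get_image("wrist"); save(W,"fin.png"); S=env.get_image("side")
for c,p in(("w",W),("s",S)):
  for n,xy,z in(("loom_weight",(.531,.11),0),("scale_bar",(.462,.1),0),("whetstone",(.548,.003),.003),("riser",(.5135,.218),.003),("whorl",(.5135,.218),.033),("square_card",(.515,.219),0),("oblong_card",(.548,.0015),0),("pot",(.48,-.225),0),("jar",(.59,-.31),0)):
    m=pick(n,p,xy,z=z+.02)
    if m is None: continue
    print(c,n,m.sum(),fit(n,[(p,m)],xy,z) if n in MOD else np.argwhere(m).mean(0))
```

```text
w loom_weight 1978 (array([0.5296, 0.111 ]), np.float64(97.6), 0, 'IoU', np.float64(0.962))
w scale_bar 2039 (array([0.4621, 0.1013]), np.float64(-80.9), 0, 'IoU', np.float64(0.956))
w whetstone 2197 (array([0.5471, 0.0039]), np.float64(186.3), 0.003, 'IoU', np.float64(0.879))
w square_card 2339 (array([0.5155, 0.2193]), np.float64(8.5), 0, 'IoU', np.float64(0.476))
w oblong_card 4480 (array([0.5479, 0.0015]), np.float64(8.4), 0, 'IoU', np.float64(0.653))
s loom_weight 596 (array([0.5322, 0.1115]), np.float64(2.9), 0, 'IoU', np.float64(0.95))
s scale_bar 265 (array([0.4634, 0.1015]), np.float64(99.1), 0, 'IoU', np.float64(0.874))
s whetstone 431 (array([0.5512, 0.0057]), np.float64(14.0), 0.003, 'IoU', np.float64(0.864))
s riser 264 (array([0.5162, 0.2207]), np.float64(3.6), 0.003, 'IoU', np.float64(0.633))
s whorl 124 (array([0.5145, 0.218 ]), np.float64(7.5), 0.033, 'IoU', np.float64(0.918))
s square_card 183 (array([0.5059, 0.211 ]), np.float64(79.8), 0, 'IoU', np.float64(0.336))
s oblong_card 548 (array([5.515e-01, 2.000e-04]), np.float64(187.2), 0, 'IoU', np.float64(0.536))
s pot 653 [284.88361409 290.66156202]
s jar 543 [297.66850829 349.88029466]
```

View pics/fin.png

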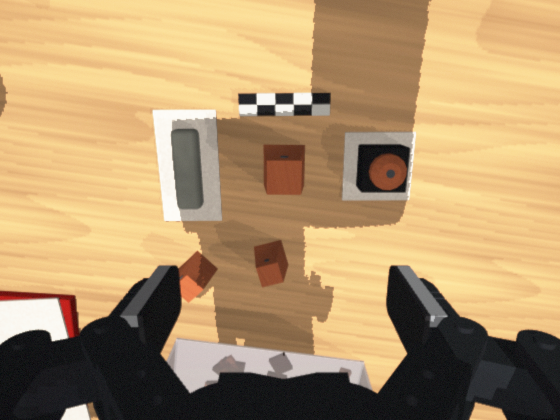

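Everything is in place: whetstone at (187,168), weight at (285,170), scale bar at (284,104) and whorl on the riser at (388,170). In the side view the pot and jar are still at their original pixels.

```bash
python3 -c "
from rig import env
print(env.job_done())"
```

```text
the job is handed in; nothing more can be done
None
```

I handed the job in at about 44 s of the 122 s allowed, and the last camera measurements put every piece within its tolerance; the hand-in returned no verdict.

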